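# Stack a fittings order on the bench scale, widest first

### The job

Weigh this order in one go: its round steel blank flange already lies on the bench scale, so stack the flat cardboard carton and the small closed copper end cap on it as one stable pile, widest base at the bottom and narrowest on top. Lay the carton flat as it lies now, right way up, and stand the cap with its closed end up, each roughly centred on the piece below; the flange stays on the scale, and the other stock is not part of the order.

Things in the scene. Friction and masses are not known exactly. Their poses are not given: they have to be found in the camera images.
- scale: Bench scale, fixed to the bench: a grey body with a square brushed-steel platform 190 x 190 mm, its top 50 mm above the bench. A low black display console (50 x 130 mm, 40 mm high) stands off the middle of its -x side, centred 118 mm from the platform's centre. Origin: at bench height below the platform's centre; x and y along the platform's sides, z up. Its place and yaw vary.
- flange: Blank flange: a solid dark steel disc, 150 mm diameter, 18 mm thick, with four dark bolt holes marked on its flat top; 2.3 kg. It lies on the scale's platform within about 10 mm of its centre and is the bottom of the pile. Origin: centre of its underside, z up. Another flange, smaller and with a large open bore, lies on the bench: not part of the order.
- carton: Flat closed cardboard carton, rigid, 100 mm (its x) x 64 mm (its y) x 48 mm high (z), 0.3 to 0.55 kg, lying on its 100 x 64 mm face on the bench, a pale tape strip along the middle of its top, in the direction of its x. To be gripped across the 64 mm. Origin: centre of its underside, z up. The other loose carton is upright, square and taller (62 x 62 x 105 mm): not part of the order.
- cap: Copper pipe end cap: a round plain copper piece 45 mm diameter, 36 mm high, with a flat closed top, standing on the bench closed end up, 0.08 to 0.17 kg. Origin: centre of its underside, z up along its axis. The open copper tube (54 mm diameter, 58 mm high, hole right through), the copper tee and the stock in the blue bins are not part of the order.
Mind the look-alikes: they are no part of the job. Leave any purple look-alike of the carton alone. What is shaped like the cap but purple or turquoise is not meant.

How it is judged:
By the outcome, as a careful person would: the job done as asked, in the order asked, and still so for the second after the job is handed in, with the robot touching nothing.
It also fails if it takes over 56 s, if anything falls off the work surface, if the arm or the gripper's body presses on something with over 40 N, if the wrist force passes 120 N, or if a joint passes its speed limit or range.

### The arm

A 6-joint arm with a two-finger parallel gripper is mounted at the origin on the work surface. World frame = base frame: x ahead of the robot, y to its left, z up, the work surface at z = 0. Lengths are in mm, angles in rad, forces in N, time in s.
With the tool pointing down it reaches from about 350 to 775 mm from the base axis. Payload 7.3 kg.
Tool frame: the origin (TCP) lies on the centre line of the jaws, within the pads' length; the fingertips stand bot.tip_reach ahead of it and the grasp point (between the pads) lies 6 mm ahead of it (bot.tip_reach is the distance from the TCP to the fingertips, in mm); z points along the fingers, y is the direction in which the jaws open and shut (so a half turn about z gives the same grasp; the last joint's range is limited). The gripper opens to 92 mm and grips with 3 to 60 N. Pads are 19 mm wide; open, the fingers measure 130 mm over their backs; the gripper's body (75 mm by 190 mm) begins 47 mm behind the grasp point.
Start: joints at [1.2, 0.342, 1.524, -0, 1.275, -0.146], TCP at [117.011, 511.811, 251.741] pointing down, gripper open.
Joint ranges: [-2.53, 2.53], [-0.77, 2.02], [0.04, 2.7], [-1, 4.14], [0.28, 2.66], [-3.11, 3.11]. Speed limits (rad/s): [2.57, 2.57, 3.14, 3.14, 3.14, 3.14].

### API

Orientations are given as [roll, pitch, yaw] about the fixed x, y, z axes, in that order (R = Rz(yaw) Ry(pitch) Rx(roll)).
In Python, from plant import bot gives the robot as it stands.
- The arm moves only by the tool step_arm, never from a script. Its argument "deltas" is a list of rows, each a list of 6 numbers: the shift along the tool's x, y, z in mm, then the turn, a rotation vector about the tool's x, y, z in rad. A call has 1 to 5 rows; each row is the pose to reach, as a shift and turn from the pose commanded when the call began, along the tool's axes at that moment; what a row does not reach only later rows make up. A row lasts 1/12 s, in which the tool goes at most 41.7 mm and 7.16 degrees, less where a joint would pass 70% of its speed; a pose out of reach is approached as far as the arm can. A call with a gripper value outside its range is refused whole. "fingers" is the finger opening in mm, from 0 to 91.8, set as the call begins (left out, the last holds). The fingers move at their own pace and stop on an object; the grip force is fixed at half the most. Time passes only in rows, so rows that repeat a pose let the fingers close. It gives the time, the measured TCP pose, the force and the opening at its end, in the units of the state.
- bot.get_obs(): the state, without advancing time (a new reading comes with each control period).
- bot.capture(name): name is "scene" or "top"; returns a dict with "color" (384x512x3 uint8, red, green, blue), "fx", "fy", "cx", "cy" (pixels), "R" (3x3) and "t" (3): a world point X has camera coordinates R X + t. Camera axes: x right, y down, z forward; pixel columns grow to the right and rows downward; lengths in mm; the calibration is good to about 2 mm. A picture is of the moment at which its call begins. There is no depth.
- bot.close_job(): hands the job in, once; it reports no verdict.
Trained networks look in a picture, given as the dict that the camera call returned (one of the last four; its "shot" number tells which), for a name from the list of things; names that differ only in an ending like _2 or _b are one class to them, and where a whole thing is asked for, a point or a joint stands for the part that bears it (a point fixed in the world has none). Each returns a list of dicts, best first, with "p" (0 to 1); they miss things now and then, are a little off and sometimes report something else, mostly with a low value. They report only what shows in the picture. A call takes as long as a camera call. They do not tell look-alikes from the thing itself.
- bot.boxes_of(query, picture): "rect" ([centre column, centre row, width, height] in pixels, round what is visible of it).
The state is a dict: "time": time; "joint_positions": joint angles; "dq": joint speeds; "tau": joint torques, N m; "tool_pos": TCP position; "tcp_rot": TCP orientation; "contact_force": force on the tool from outside, world axes, zero at the start; "moment": the same for the moment, N m; "grip_width": finger opening in mm.
Only numpy, scipy, OpenCV 4.12 (cv2) and the standard library are available. Lean on these libraries where they do the work, as an engineer would, in place of code of your own. Each camera call takes 0.05 s, during which the arm holds its last target. There are 200 camera calls.

## Working session

There is one attempt and no reset: what is moved stays moved. The work goes in short steps, Python scripts to look and compute and a tool call to move; the robot and the scene stay as the last step left them, time stands still between calls to the robot, and variables do not carry over. Pictures are saved under pics/ and viewed, about 8 in all and at most 12, crops included, and the job is handed in when it is done.

Besides the shell and the picture viewer there is one more tool, called after "Request:" in YAML: its name, and indented under it one key for each argument. step_arm: Moves the arm, as the interface text tells. Its arguments: {"type":"object","properties":{"deltas":{"type":"array"},"fingers":{"type":"number"}},"required":["deltas"]}

```bash
mkdir -p pics; ls
cat > h.py <<'E'
import numpy as np, cv2
from plant import bot
def save(c,n,crop=None,k=1):
    im=c["color"][:,:,::-1]
    if crop: x0,y0,x1,y1=crop; im=im[y0:y1,x0:x1]
    cv2.imwrite("pics/"+n,cv2.resize(im,None,fx=k,fy=k,interpolation=cv2.INTER_CUBIC))
def ray(c,u,v,z):
    d=np.linalg.solve(np.array(c["R"]),[(u-c["cx"])/c["fx"],(v-c["cy"])/c["fy"],1.]); o=-np.array(c["R"]).T@np.array(c["t"])
    return o+d*(z-o[2])/d[2]
def proj(c,X):
    p=np.array(c["R"])@np.array(X)+np.array(c["t"]); return p[0]/p[2]*c["fx"]+c["cx"],p[1]/p[2]*c["fy"]+c["cy"]
E
python3 - <<'E'
from h import *
np.set_printoptions(precision=1,suppress=True)
a=bot.capture("top");b=bot.capture("scene")
im=np.vstack([a["color"],b["color"]])
save(a,"top1.png",k=1.5);save(b,"scene1.png",k=1.5)
for n,c in(("top",a),("scene",b)):
    print(n,-np.array(c["R"]).T@np.array(c["t"]),c["fx"])
    for q,z in(("scale",50),("flange",68),("carton",48),("cap",36)):
        for r in bot.boxes_of(q,c)[:4]: print(q,round(r["p"],2),np.round(r["rect"]),ray(c,*r["rect"][:2],z))
o=bot.get_obs();print(o,bot.tip_reach)
E
```

```text
pics
top [ 347.   -80.9 1213.3] 444.02296978324136
scale 0.57 [246. 176.  85.  97.] [507.1 -32.7  50. ]
flange 0.56 [244. 168.  57.  58.] [526.7 -29.6  68. ]
carton 0.91 [318. 266.  30.  44.] [ 272.8 -222.6   48. ]
carton 0.84 [322. 204.  35.  42.] [ 434.  -233.1   48. ]
carton 0.78 [388. 248.  42.  28.] [ 320.  -404.8   48. ]
cap 0.85 [147. 245.  18.  21.] [322.9 226.3  36. ]
cap 0.61 [139. 179.  17.  16.] [500.1 254.4  36. ]
cap 0.52 [144. 212.  17.  20.] [411.8 238.3  36. ]
scene [757.2 434.8 934.7] 382.0744000605047
scale 0.65 [246. 232. 101.  83.] [521.4  -1.9  50. ]
flange 0.76 [239. 225.  54.  53.] [529.5 -19.   68. ]
carton 0.89 [233. 165.  37.  37.] [ 434.7 -215.5   48. ]
carton 0.74 [277. 146.  39.  37.] [ 280. -209.   48.]
carton 0.63 [235. 119.  35.  31.] [ 330.  -379.5   48. ]
cap 0.88 [313. 313.  17.  27.] [499.2 262.7  36. ]
cap 0.79 [337. 291.  21.  21.] [418.  252.6  36. ]
cap 0.66 [362. 271.  16.  24.] [331.8 246.5  36. ]
{'time': 0.5, 'joint_positions': array([ 1.2,  0.3,  1.5, -0. ,  1.3, -0.1]), 'dq': array([ 0., -0., -0.,  0., -0.,  0.]), 'tau': array([ -0. , -43.1, -24.4,   0.1,   0. ,   0. ]), 'tool_pos': array([117. , 511.8, 251.7]), 'tcp_rot': array([3.1, 0. , 2.9]), 'contact_force': array([-0.4,  0.8, -0.4]), 'moment': array([-0. ,  0. ,  0.1]), 'grip_width': 91.55884382190338} 25.0
```

View pics/top1.png

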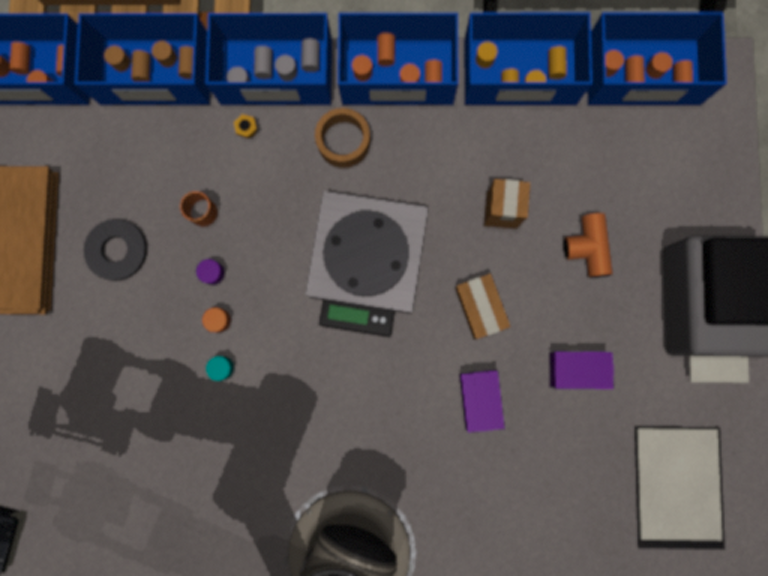

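View pics/scene1.png

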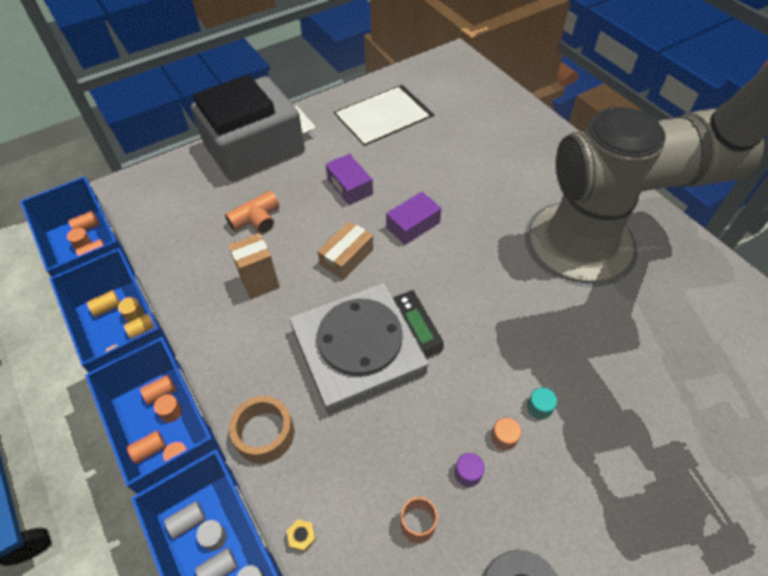

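The flat brown taped carton at (482,305) in top1.png is the one meant. The upright taped one at (508,200) and the two purple ones at (482,400) and (583,369) are not. The plain copper cap at (216,320) is meant, not the purple (209,271), the turquoise (218,368) or the open tube (197,207). The flange lies on the scale at (367,252).

```bash
cat > m.py <<'E'
from h import *
np.set_printoptions(precision=1,suppress=True)
def blob(c,mask,uv,rad):
    m=np.zeros(mask.shape,np.uint8); cv2.circle(m,tuple(int(x) for x in uv),rad,1,-1)
    m=(mask&(m>0)).astype(np.uint8); n,l,s,ce=cv2.connectedComponentsWithStats(m)
    i=1+np.argmax(s[1:,4]); return (l==i),s[i],ce[i]
def tape(c,uv,z,rad=24):
    h=cv2.cvtColor(c["color"],cv2.COLOR_RGB2HSV)
    m,s,ce=blob(c,(h[...,1]<60)&(h[...,2]>140),uv,rad)
    v,u=np.nonzero(m); P=np.array([ray(c,a,b,z)[:2] for a,b in zip(u,v)])
    r=cv2.minAreaRect(P.astype(np.float32)); bx=cv2.boxPoints(r); e=max([bx[1]-bx[0],bx[2]-bx[1]],key=np.linalg.norm)
    print("tape",s,"ctr",P.mean(0),r,"yaw",np.arctan2(e[1],e[0])%np.pi)
def cap(c,uv,z,rad=16):
    h=cv2.cvtColor(c["color"],cv2.COLOR_RGB2HSV)
    m,s,ce=blob(c,(h[...,0]<18)&(h[...,1]>110)&(h[...,2]>60),uv,rad)
    v,u=np.nonzero(m); V=h[...,2][m]; t=V>0.85*np.percentile(V,80)
    P=np.array([ray(c,a,b,z)[:2] for a,b in zip(u[t],v[t])]); print("cap",s,P.mean(0),"diam",2*np.sqrt(4)*P.std(0),"all",np.ptp(P,0))
def flange(c,uv,rad=38):
    h=cv2.cvtColor(c["color"],cv2.COLOR_RGB2HSV)
    m,s,ce=blob(c,h[...,2]<100,uv,rad)
    v,u=np.nonzero(m);P=np.array([ray(c,a,b,68)[:2] for a,b in zip(u,v)])
    (x,y),r=cv2.minEnclosingCircle(P.astype(np.float32)); print("flange",s,P.mean(0),"enc",x,y,r)
E
python3 - <<'E'
from m import *
a=bot.capture("top");b=bot.capture("scene")
tape(a,(321.5,203),48);tape(b,(231,164),48)
cap(a,(144,213),36);cap(b,(338,289),36)
flange(a,(244,168));flange(b,(239,224))
A=cv2.resize(a["color"][140:260,100:370],None,fx=2.8,fy=2.8,interpolation=cv2.INTER_CUBIC)
cv2.imwrite("pics/crop.png",A[:,:,::-1])
E
```

```text
tape [313 186  20  37 305] ctr [ 434.6 -234.5] ((434.6892395019531, -234.34695434570312), (98.58519744873047, 21.46417236328125), 19.724287033081055) yaw 0.34425375
tape [ 207  140   49   49 1020] ctr [ 425.4 -234.2] ((429.46038818359375, -228.06997680664062), (155.50563049316406, 162.62216186523438), 18.636323928833008) yaw 1.8960614
cap [135 205  17  17 236] [408.4 242.7] diam [40.7 40.6] all [37.4 37.8]
cap [329 279  18  18 251] [408.3 244.6] diam [41.  42.4] all [39.7 41.5]
flange [ 215  140   58   58 2605] [524.4 -28.6] enc 524.6851806640625 -28.412654876708984 76.09398651123047
flange [212 209  55  42 948] [550.5  -4.6] enc 531.2247314453125 -16.06549835205078 72.05764770507812
```

View pics/crop.png

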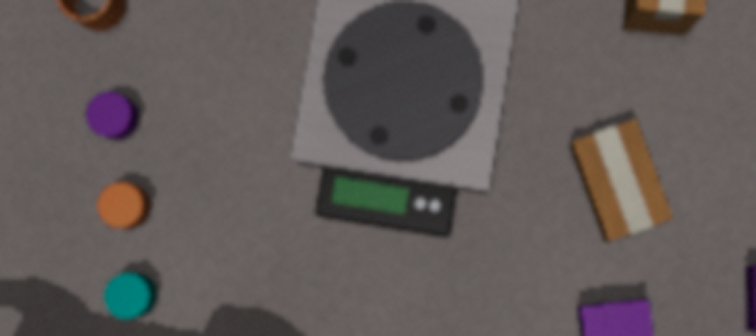

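The crop shows the flat carton at (620,180), the plain closed copper cap at (122,205) and the solid flange at (402,80), so all three are confirmed.

```bash
cat > go.py <<'E'
from h import *; import sys
from scipy.spatial.transform import Rotation as S
def R(rpy): return S.from_euler("xyz",rpy)
def plan(targets):
    o=bot.get_obs(); p=np.array(o["tool_pos"]); r=R(o["tcp_rot"])
    print("t",round(o["time"],2),"p",np.round(p,1),"rpy",np.round(o["tcp_rot"],3),"q",np.round(o["joint_positions"],2),"grip",round(o["grip_width"],1),"F",np.round(o["contact_force"],1))
    for x,y,z,yaw in targets:
        g=R([np.pi,0,yaw]); print(np.round(r.inv().apply(np.array([x,y,z])-p),1),np.round((r.inv()*g).as_rotvec(),3)); p=np.array([x,y,z]); r=g
if __name__=="__main__": plan(eval(sys.argv[1]))
E
python3 go.py "[(250,400,240,3.486),(360,230,230,3.486),(400,40,230,3.486),(425,-120,200,3.486),(434.6,-234.5,120,3.486)]"
```

```text
t 0.6 p [117.  511.8 251.8] rpy [3.141 0.    2.917] q [ 1.2   0.34  1.52 -0.    1.28 -0.15] grip 91.7 F [-0.   0.3 -0.6]
[-154.6  -79.4   11.7] [ 0.     0.    -0.569]
[ -46.1 -197.2   10. ] [0. 0. 0.]
[  26.5 -192.3   -0. ] [0. 0. 0.]
[  30.5 -159.    30. ] [0. 0. 0.]
[  29.6 -111.    80. ] [0. 0. 0.]
```

Request:
step_arm:
  deltas:
    - [-154.6,-79.4,11.7,0,0,-0.569]
    - [-154.6,-79.4,11.7,0,0,-0.569]
    - [-154.6,-79.4,11.7,0,0,-0.569]
    - [-154.6,-79.4,11.7,0,0,-0.569]
    - [-154.6,-79.4,11.7,0,0,-0.569]
  fingers: 91

```text
time: 1.02
tool_pos: [251.6, 398.3, 240.0]
tcp_rot: [-3.141, 0.0, -2.796]
contact_force: [0.5, -0.1, 0.1]
grip_width: 91.3
```

Request:
step_arm:
  deltas:
    - [-46,-197,10,0,0,0]
    - [-46,-197,10,0,0,0]
    - [-46,-197,10,0,0,0]
    - [-46,-197,10,0,0,0]
    - [-46,-197,10,0,0,0]

```text
time: 1.43
tool_pos: [360.1, 227.5, 230.2]
tcp_rot: [-3.141, 0.001, -2.801]
contact_force: [1.1, 1.3, 0.4]
grip_width: 91.3
```

Request:
step_arm:
  deltas:
    - [26,-192,0,0,0,0]
    - [26,-192,0,0,0,0]
    - [26,-192,0,0,0,0]
    - [26,-192,0,0,0,0]
    - [26,-192,0,0,0,0]

```text
time: 1.85
tool_pos: [399.2, 36.9, 230.3]
tcp_rot: [-3.141, 0.001, -2.803]
contact_force: [0.7, -0.6, 0.0]
grip_width: 91.2
```

```bash
python3 go.py "[(425,-120,200,3.486),(434.6,-234.5,120,3.486)]"
```

```text
t 1.85 p [399.2  36.9 230.3] rpy [-3.141e+00  1.000e-03 -2.803e+00] q [-0.1   0.13  1.87 -0.    1.14 -2.01] grip 91.2 F [ 0.7 -0.6  0. ]
[  27.9 -156.5   30.4] [-0.001  0.001 -0.005]
[  29.6 -111.    80. ] [0. 0. 0.]
```

Request:
step_arm:
  deltas:
    - [28,-156.5,30,0,0,-0.005]
    - [28,-156.5,30,0,0,-0.005]
    - [28,-156.5,30,0,0,-0.005]
    - [28,-156.5,30,0,0,-0.005]
    - [28,-156.5,30,0,0,-0.005]

```text
time: 2.27
tool_pos: [425.4, -122.4, 199.1]
tcp_rot: [-3.14, -0.0, -2.801]
contact_force: [0.3, -0.3, -0.4]
grip_width: 91.0
```

Request:
step_arm:
  deltas:
    - [29.5,-111,80,0,0,0]
    - [29.5,-111,80,0,0,0]
    - [29.5,-111,80,0,0,0]
    - [29.5,-111,80,0,0,0]
    - [29.5,-111,80,0,0,0]

```text
time: 2.68
tool_pos: [433.8, -233.1, 117.9]
tcp_rot: [3.139, -0.002, -2.799]
contact_force: [-0.1, 0.6, -0.0]
grip_width: 91.1
```

```bash
python3 go.py "[(434.6,-234.5,120,3.486),(434.6,-234.5,33,3.486)]"
python3 - <<'E'
from m import *
b=bot.capture("scene"); save(b,"s2.png",(150,80,320,220),4)
E
```

```text
t 2.68 p [ 433.8 -233.1  117.9] rpy [ 3.139e+00 -2.000e-03 -2.799e+00] q [-0.65  0.44  1.79 -0.    0.91 -2.56] grip 91.1 F [-0.1  0.6 -0. ]
[-0.3 -1.6 -2.1] [ 0.003 -0.002 -0.002]
[ 0. -0. 87.] [0. 0. 0.]
```

View pics/s2.png

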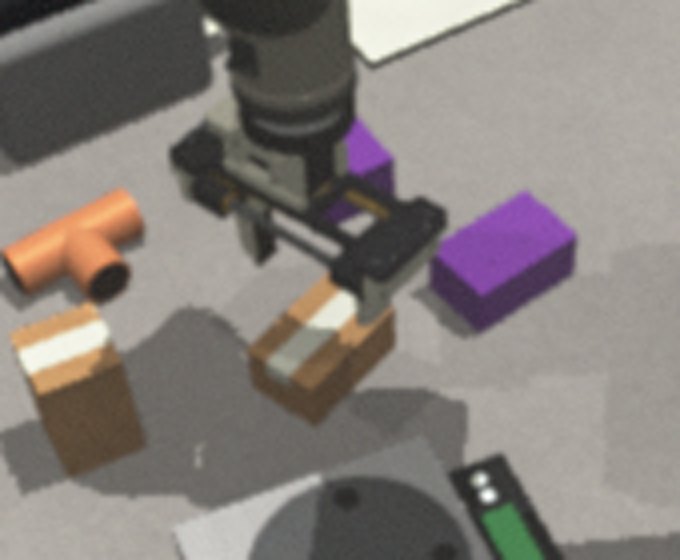

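The jaws straddle the carton at (320,350), fingers at (255,240) and (370,310) with their height accounted for. Going down.

Request:
step_arm:
  deltas:
    - [0,-1.5,30,0,0,0]
    - [0,-1.5,50,0,0,0]
    - [0,-1.5,60,0,0,0]
    - [0,-1.5,70,0,0,0]
    - [0,-1.5,70,0,0,0]

```text
time: 3.15
tool_pos: [434.8, -231.6, 49.4]
tcp_rot: [3.14, -0.001, -2.795]
contact_force: [0.8, -0.1, 0.2]
grip_width: 91.0
```

```bash
python3 go.py "[(434.6,-234.5,33,3.486)]"
```

```text
t 3.15 p [ 434.8 -231.6   49.4] rpy [ 3.140e+00 -1.000e-03 -2.795e+00] q [-0.65  0.55  1.85  0.    0.74 -2.56] grip 91.0 F [ 0.8 -0.1  0.2]
[ 1.2 -2.7 16.4] [ 0.001 -0.001  0.002]
```

Request:
step_arm:
  deltas:
    - [1,-2.5,8,0,0,0]
    - [1,-2.5,16,0,0,0]
    - [1,-2.5,16,0,0,0]
    - [1,-2.5,16,0,0,0]

```text
time: 3.48
tool_pos: [434.9, -235.4, 33.9]
tcp_rot: [3.141, -0.0, -2.796]
contact_force: [-0.8, -0.0, 0.2]
grip_width: 90.9
```

Request:
step_arm:
  deltas:
    - [0,0,0,0,0,0]
    - [0,0,0,0,0,0]
    - [0,0,0,0,0,0]
    - [0,0,0,0,0,0]
    - [0,0,0,0,0,0]
  fingers: 58

```text
time: 3.9
tool_pos: [434.5, -234.5, 34.1]
tcp_rot: [3.14, -0.0, -2.796]
contact_force: [0.3, 3.3, 4.0]
grip_width: 64.0
```

Request:
step_arm:
  deltas:
    - [0,0,0,0,0,0]
    - [0,0,0,0,0,0]
    - [0,0,0,0,0,0]
    - [0,0,0,0,0,0]
    - [0,0,0,0,0,0]

```text
time: 4.32
tool_pos: [434.5, -234.5, 34.1]
tcp_rot: [3.14, -0.001, -2.796]
contact_force: [-1.9, 5.8, 5.9]
grip_width: 63.9
```

```bash
python3 go.py "[(434.6,-234.5,33,3.486)]"
```

```text
t 4.32 p [ 434.5 -234.5   34.1] rpy [ 3.140e+00 -1.000e-03 -2.796e+00] q [-0.65  0.58  1.86  0.    0.71 -2.57] grip 63.9 F [-1.9  5.8  5.9]
[-0.1 -0.   1.1] [ 0.002 -0.001  0.001]
```

Request:
step_arm:
  deltas:
    - [0,0,-15,0,0,0]
    - [0,0,-45,0,0,0]
    - [0,0,-80,0,0,0]
    - [0,0,-110,0,0,0]
    - [0,0,-110,0,0,0]

```text
time: 4.73
tool_pos: [437.3, -237.4, 149.0]
tcp_rot: [-3.133, 0.005, -2.796]
contact_force: [1.9, -1.0, -5.1]
grip_width: 63.9
```

```bash
python3 go.py "[(485,-120,144,3.486),(525.5,-28.5,144,3.486),(525.5,-28.5,104,3.486)]"
```

```text
t 4.73 p [ 437.3 -237.4  149. ] rpy [-3.133  0.005 -2.796] q [-0.65  0.4   1.75 -0.    0.98 -2.57] grip 63.9 F [ 1.9 -1.  -5.1]
[-84.6  94.3   4.6] [-0.009  0.005  0.001]
[-69.   72.5   0. ] [0. 0. 0.]
[ 0. -0. 40.] [0. 0. 0.]
```

Request:
step_arm:
  deltas:
    - [-22,23,0,0,0,0]
    - [-50,53,0,0,0,0]
    - [-78,82,0,0,0,0]
    - [-100,105,0,0,0,0]
    - [-120,126,0,0,0,0]

```text
time: 5.15
tool_pos: [505.0, -74.1, 142.4]
tcp_rot: [3.14, -0.002, -2.795]
contact_force: [-0.1, -0.6, -5.2]
grip_width: 63.7
```

Request:
step_arm:
  deltas:
    - [-18,19,0,0,0,0]
    - [-30,31,0,0,0,0]
    - [-35,37,0,0,0,0]
    - [-35,37,0,0,0,0]
    - [-35,37,0,0,0,0]

```text
time: 5.57
tool_pos: [524.9, -29.8, 142.9]
tcp_rot: [3.141, -0.002, -2.795]
contact_force: [0.1, -0.0, -3.9]
grip_width: 63.8
```

```bash
python3 go.py "[(525.5,-28.5,104,3.486)]"
python3 - <<'E'
from m import *
a=bot.capture("top");b=bot.capture("scene")
A=[cv2.resize(c["color"][y:y+130,x:x+130],None,fx=3,fy=3,interpolation=cv2.INTER_CUBIC) for c,x,y in((a,180,100),(b,170,140))]
cv2.imwrite("pics/place1.png",np.hstack(A)[:,:,::-1])
E
```

```text
t 5.57 p [524.9 -29.8 142.9] rpy [ 3.141e+00 -2.000e-03 -2.795e+00] q [-0.2   0.46  1.67 -0.    1.01 -2.12] grip 63.8 F [ 0.1 -0.  -3.9]
[-1.1  1.  38.9] [ 0.001 -0.002  0.002]
```

View pics/place1.png

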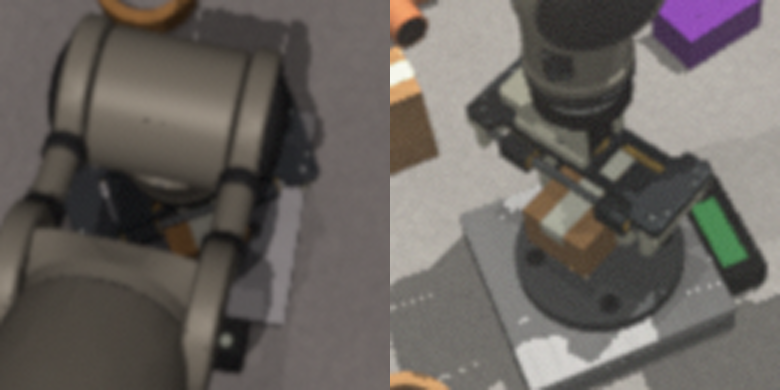

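The carton is held level above the flange (right half, (570,235)). Lowering it, slowly near contact.

Request:
step_arm:
  deltas:
    - [-1,1,12,0,0,0]
    - [-1,1,25,0,0,0]
    - [-1,1,33,0,0,0]
    - [-1,1,37,0,0,0]
    - [-1,1,37,0,0,0]

```text
time: 6.08
tool_pos: [525.5, -28.9, 106.1]
tcp_rot: [3.141, -0.002, -2.797]
contact_force: [-0.4, -0.2, -4.6]
grip_width: 63.6
```

Request:
step_arm:
  deltas:
    - [0,0,0.5,0,0,0]
    - [0,0,1,0,0,0]
    - [0,0,1.5,0,0,0]
    - [0,0,1.5,0,0,0]

```text
time: 6.42
tool_pos: [526.4, -28.3, 105.9]
tcp_rot: [-3.141, 0.001, -2.796]
contact_force: [0.2, -0.3, -4.4]
grip_width: 63.8
```

Request:
step_arm:
  deltas:
    - [0,0,1,0,0,0]
    - [0,0,2,0,0,0]
    - [0,0,2,0,0,0]
    - [0,0,2,0,0,0]

```text
time: 6.75
tool_pos: [526.1, -28.2, 103.5]
tcp_rot: [3.141, -0.0, -2.796]
contact_force: [1.4, 0.0, -5.1]
grip_width: 63.8
```

```bash
python3 go.py "[(525.5,-28.5,102,3.486)]"
```

```text
t 6.75 p [526.1 -28.2 103.5] rpy [ 3.141 -0.    -2.796] q [-0.2   0.51  1.71  0.    0.92 -2.12] grip 63.8 F [ 1.4  0.  -5.1]
[ 0.7 -0.1  1.5] [ 0.    -0.     0.001]
```

Request:
step_arm:
  deltas:
    - [0,0,0.5,0,0,0]
    - [0,0,1,0,0,0]
    - [0,0,1.5,0,0,0]
    - [0,0,1.5,0,0,0]

```text
time: 7.08
tool_pos: [526.2, -28.3, 102.2]
tcp_rot: [3.142, 0.0, -2.796]
contact_force: [-1.1, 1.0, -2.5]
grip_width: 64.2
```

Request:
step_arm:
  deltas:
    - [0,0,0.5,0,0,0]
    - [0,0,0.5,0,0,0]
    - [0,0,0.5,0,0,0]

```text
time: 7.33
tool_pos: [526.2, -28.3, 102.2]
tcp_rot: [-3.141, 0.0, -2.796]
contact_force: [-2.6, 0.7, 6.5]
grip_width: 63.8
```

Request:
step_arm:
  deltas:
    - [0,0,0,0,0,0]
    - [0,0,0,0,0,0]
    - [0,0,0,0,0,0]
    - [0,0,0,0,0,0]
    - [0,0,0,0,0,0]
  fingers: 90

```text
time: 7.75
tool_pos: [526.3, -28.3, 101.5]
tcp_rot: [-3.141, 0.0, -2.796]
contact_force: [1.0, 0.1, -0.1]
grip_width: 89.0
```

Request:
step_arm:
  deltas:
    - [0,0,-10,0,0,0]
    - [0,0,-30,0,0,0]
    - [0,0,-65,0,0,0]
    - [0,0,-100,0,0,0]
    - [0,0,-100,0,0,0]

```text
time: 8.17
tool_pos: [529.4, -28.8, 208.8]
tcp_rot: [-3.135, 0.011, -2.796]
contact_force: [1.6, -1.2, 1.0]
grip_width: 90.4
```

```bash
python3 go.py "[(470,110,200,3.14159),(408.3,243.5,120,3.14159)]"
```

```text
t 8.17 p [529.4 -28.8 208.8] rpy [-3.135  0.011 -2.796] q [-0.2   0.38  1.59  0.    1.16 -2.12] grip 90.4 F [ 1.6 -1.2  1. ]
[  8.9 150.8   7.8] [-0.005  0.012  0.346]
[ 61.7 133.5  80. ] [0. 0. 0.]
```

Request:
step_arm:
  deltas:
    - [6,150.5,0,0,0,0.346]
    - [6,150.5,0,0,0,0.346]
    - [6,150.5,0,0,0,0.346]
    - [6,150.5,0,0,0,0.346]
    - [6,150.5,0,0,0,0.346]

```text
time: 8.58
tool_pos: [467.1, 115.6, 202.2]
tcp_rot: [3.14, -0.001, -3.138]
contact_force: [-1.1, -0.0, -0.5]
grip_width: 89.9
```

Request:
step_arm:
  deltas:
    - [61.5,133.5,40,0,0,0]
    - [61.5,133.5,60,0,0,0]
    - [61.5,133.5,80,0,0,0]
    - [61.5,133.5,80,0,0,0]
    - [61.5,133.5,80,0,0,0]
  fingers: 80

```text
time: 9.0
tool_pos: [404.1, 247.4, 118.4]
tcp_rot: [-3.14, -0.006, -3.138]
contact_force: [-1.9, -0.3, -1.1]
grip_width: 80.2
```

```bash
python3 go.py "[(408.3,243.6,60,3.14159),(408.3,243.6,30,3.14159)]"
python3 - <<'E'
from m import *
a=bot.capture("top");b=bot.capture("scene")
tape(a,(244,168),116,30)
cap(b,(338,289),36)
A=[cv2.resize(c["color"][y:y+130,x:x+130],None,fx=3,fy=3,interpolation=cv2.INTER_CUBIC) for c,x,y in((a,180,100),(b,270,210))]
cv2.imwrite("pics/cap1.png",np.hstack(A)[:,:,::-1])
E
```

```text
t 9.0 p [404.1 247.4 118.4] rpy [-3.14  -0.006 -3.138] q [ 0.39  0.41  1.84  0.    0.9  -1.19] grip 80.2 F [-1.9 -0.3 -1.1]
[-4.6 -3.8 58.4] [-0.001 -0.006  0.003]
[ 0. -0. 30.] [0. 0. 0.]
tape [234 146  20  38 328] ctr [527.1 -29.9] ((526.9426879882812, -29.925804138183594), (97.74609375, 21.56197738647461), 19.31950569152832) yaw 0.33718914
cap [329 278  19  21 310] [405.8 244.8] diam [35.1 42.6] all [32.8 40.3]
```

View pics/cap1.png

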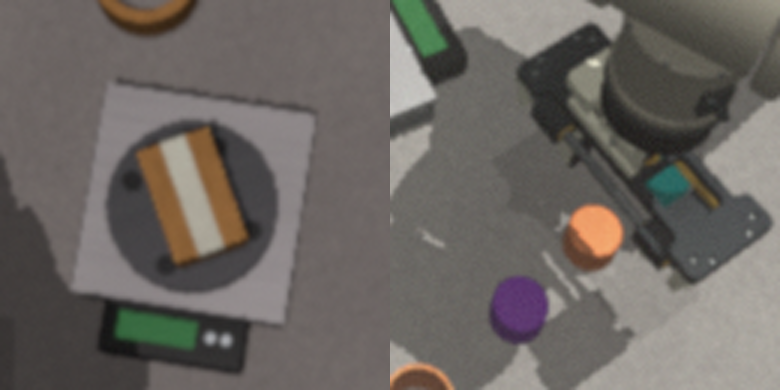

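The carton sits centred on the flange, tape up (left half, (193,195)), measured at (527,-30). The copper cap at (593,235) is undisturbed, so I descend on it.

Request:
step_arm:
  deltas:
    - [-4,-3.5,25,0,0,0]
    - [-4,-3.5,45,0,0,0]
    - [-4,-3.5,55,0,0,0]
    - [-4,-3.5,58,0,0,0]
    - [-4,-3.5,58,0,0,0]

```text
time: 9.52
tool_pos: [413.2, 240.4, 63.9]
tcp_rot: [3.142, 0.001, 3.14]
contact_force: [-0.8, 0.1, 0.9]
grip_width: 79.7
```

```bash
python3 go.py "[(408.3,243.6,30,3.14159)]"
```

```text
t 9.52 p [413.2 240.4  63.9] rpy [3.142e+00 1.000e-03 3.140e+00] q [ 0.37  0.51  1.88 -0.    0.75 -1.2 ] grip 79.7 F [-0.8  0.1  0.9]
[ 4.9  3.2 33.9] [ 0.     0.001 -0.002]
```

Request:
step_arm:
  deltas:
    - [4.5,3.5,3,0,0,0]
    - [4.5,3.5,15,0,0,0]
    - [4.5,3.5,28,0,0,0]
    - [4.5,3.5,33.5,0,0,0]
    - [4.5,3.5,33.5,0,0,0]

```text
time: 9.93
tool_pos: [407.4, 244.7, 29.9]
tcp_rot: [-3.141, -0.001, 3.141]
contact_force: [-0.9, 0.1, -0.4]
grip_width: 79.9
```

Request:
step_arm:
  deltas:
    - [0,0,0,0,0,0]
    - [0,0,0,0,0,0]
    - [0,0,0,0,0,0]
    - [0,0,0,0,0,0]
    - [0,0,0,0,0,0]
  fingers: 38

```text
time: 10.35
tool_pos: [407.8, 244.9, 30.4]
tcp_rot: [3.141, 0.001, 3.141]
contact_force: [0.5, 1.0, 0.5]
grip_width: 51.6
```

Request:
step_arm:
  deltas:
    - [0,0,0,0,0,0]
    - [0,0,0,0,0,0]
    - [0,0,0,0,0,0]
    - [0,0,0,0,0,0]
    - [0,0,0,0,0,0]

```text
time: 10.77
tool_pos: [407.7, 244.8, 30.3]
tcp_rot: [3.141, 0.0, 3.141]
contact_force: [-0.0, -0.7, 5.8]
grip_width: 44.3
```

Request:
step_arm:
  deltas:
    - [0,0,-10,0,0,0]
    - [0,0,-40,0,0,0]
    - [0,0,-80,0,0,0]
    - [0,0,-121,0,0,0]
    - [0,0,-155,0,0,0]

```text
time: 11.18
tool_pos: [407.4, 244.8, 187.8]
tcp_rot: [3.141, 0.001, 3.141]
contact_force: [1.3, 0.1, -0.6]
grip_width: 44.0
```

Request:
step_arm:
  deltas:
    - [-9,-22,0,0,0,0]
    - [-23,-53,0,0,0,0]
    - [-38,-88,0,0,0,0]
    - [-53,-123,0,0,0,0]
    - [-68,-156,0,0,0,0]

```text
time: 11.6
tool_pos: [475.6, 87.2, 185.5]
tcp_rot: [3.142, -0.0, -3.141]
contact_force: [0.0, 0.1, -0.7]
grip_width: 44.4
```

Request:
step_arm:
  deltas:
    - [-14,-33,0,0,0,0]
    - [-28,-65,0,0,0,0]
    - [-41,-95,0,0,0,0]
    - [-48,-112,0,0,0,0]
    - [-51,-118,0,0,0,0]

```text
time: 12.02
tool_pos: [527.2, -32.0, 185.1]
tcp_rot: [-3.141, 0.0, 3.138]
contact_force: [-0.2, 0.1, -2.2]
grip_width: 44.3
```

Request:
step_arm:
  deltas:
    - [0,0,0,0,0,0]
    - [0,0,0,0,0,0]
    - [0,0,0,0,0,0]

```text
time: 12.27
tool_pos: [525.8, -28.0, 185.0]
tcp_rot: [3.141, -0.001, -3.141]
contact_force: [0.5, 1.2, -2.3]
grip_width: 43.9
```

```bash
python3 go.py "[(527,-30,148,3.14159)]"
python3 - <<'E'
from m import *
b=bot.capture("scene"); save(b,"cap2.png",(160,120,300,270),4)
E
```

```text
t 12.27 p [525.8 -28.  185. ] rpy [ 3.141e+00 -1.000e-03 -3.141e+00] q [-0.2   0.41  1.62  0.    1.11 -1.77] grip 43.9 F [ 0.5  1.2 -2.3]
[-1.2 -2.  37. ] [ 0.001 -0.001  0.001]
```

View pics/cap2.png

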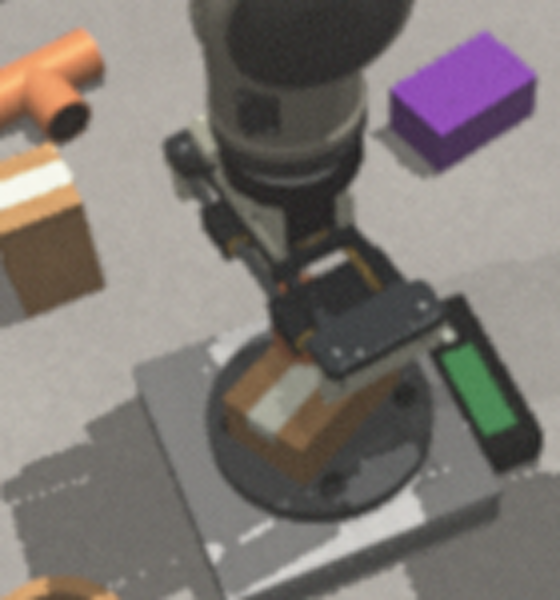

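The cap is held in the jaws (copper at (295,345)) over the carton. Lowering it.

Request:
step_arm:
  deltas:
    - [-1,-1,10,0,0,0]
    - [-1,-1,22,0,0,0]
    - [-1,-1,30,0,0,0]
    - [-1,-1,35,0,0,0]
    - [-1,-1,35,0,0,0]

```text
time: 12.73
tool_pos: [526.7, -29.7, 148.6]
tcp_rot: [3.141, -0.003, -3.141]
contact_force: [-0.7, 0.5, -1.2]
grip_width: 44.2
```

Request:
step_arm:
  deltas:
    - [0,0,0.5,0,0,0]
    - [0,0,1,0,0,0]
    - [0,0,1,0,0,0]
    - [0,0,1,0,0,0]

```text
time: 13.07
tool_pos: [527.7, -30.3, 149.4]
tcp_rot: [-3.142, 0.001, 3.141]
contact_force: [-0.2, 0.1, -1.4]
grip_width: 44.2
```

```bash
python3 go.py "[(527,-30,146.3,3.14159)]"
```

```text
t 13.07 p [527.7 -30.3 149.4] rpy [-3.142e+00  1.000e-03  3.141e+00] q [-0.2   0.45  1.66  0.    1.03 -1.77] grip 44.2 F [-0.2  0.1 -1.4]
[0.7 0.3 3.1] [-0.     0.001 -0.   ]
```

Request:
step_arm:
  deltas:
    - [0,0,1,0,0,0]
    - [0,0,1.8,0,0,0]
    - [0,0,2.2,0,0,0]
    - [0,0,2.2,0,0,0]
    - [0,0,2.2,0,0,0]

```text
time: 13.48
tool_pos: [527.5, -30.3, 146.8]
tcp_rot: [3.142, -0.0, 3.141]
contact_force: [0.8, -0.1, -1.4]
grip_width: 44.1
```

Request:
step_arm:
  deltas:
    - [0,0,0.3,0,0,0]
    - [0,0,0.7,0,0,0]
    - [0,0,0.7,0,0,0]
    - [0,0,0.7,0,0,0]

```text
time: 13.82
tool_pos: [527.5, -30.2, 146.3]
tcp_rot: [3.142, 0.0, 3.141]
contact_force: [-0.6, 0.0, 0.8]
grip_width: 44.4
```

Request:
step_arm:
  deltas:
    - [0,0,0.3,0,0,0]
    - [0,0,0.3,0,0,0]
    - [0,0,0.3,0,0,0]

```text
time: 14.07
tool_pos: [527.6, -30.3, 146.3]
tcp_rot: [-3.142, 0.001, 3.141]
contact_force: [-2.2, 0.2, 4.9]
grip_width: 44.1
```

Request:
step_arm:
  deltas:
    - [0,0,0,0,0,0]
    - [0,0,0,0,0,0]
    - [0,0,0,0,0,0]
    - [0,0,0,0,0,0]
    - [0,0,0,0,0,0]
  fingers: 80

```text
time: 14.48
tool_pos: [527.5, -30.2, 145.6]
tcp_rot: [3.141, -0.0, 3.141]
contact_force: [-0.3, -0.2, -0.0]
grip_width: 72.9
```

Request:
step_arm:
  deltas:
    - [0,0,-5,0,0,0]
    - [0,0,-20,0,0,0]
    - [0,0,-45,0,0,0]
    - [0,0,-80,0,0,0]
    - [0,0,-100,0,0,0]

```text
time: 14.9
tool_pos: [528.2, -30.4, 249.2]
tcp_rot: [-3.141, 0.003, 3.141]
contact_force: [0.4, -0.3, 0.7]
grip_width: 79.8
```

Request:
step_arm:
  deltas:
    - [30,40,0,0,0,0]
    - [50,75,0,0,0,0]
    - [70,110,0,0,0,0]
    - [90,150,0,0,0,0]
    - [100,170,0,0,0,0]

```text
time: 15.32
tool_pos: [425.7, 141.8, 246.4]
tcp_rot: [3.141, 0.0, 3.141]
contact_force: [-0.1, -0.2, 0.3]
grip_width: 80.0
```

Request:
step_arm:
  deltas:
    - [10,30,0,0,0,0]
    - [20,60,0,0,0,0]
    - [20,80,0,0,0,0]
    - [20,80,0,0,0,0]
    - [20,80,0,0,0,0]

```text
time: 15.73
tool_pos: [407.4, 220.5, 246.1]
tcp_rot: [-3.142, 0.0, -3.14]
contact_force: [-1.1, -0.3, -0.4]
grip_width: 79.5
```

```bash
python3 go.py "[]"
python3 - <<'E'
from m import *
a=bot.capture("top");b=bot.capture("scene")
print(proj(a,(527,-30,152)),proj(b,(527,-30,152)))
cap(a,proj(a,(527,-30,152)),152,9);cap(b,proj(b,(527,-30,152)),152,10)
flange(a,(244,168))
A=[cv2.resize(c["color"][y:y+130,x:x+130],None,fx=3,fy=3,interpolation=cv2.INTER_CUBIC) for c,x,y in((a,180,100),(b,170,140))]
cv2.imwrite("pics/end.png",np.hstack(A)[:,:,::-1])
E
```

```text
t 15.73 p [407.4 220.5 246.1] rpy [-3.142  0.    -3.14 ] q [ 0.33  0.23  1.69 -0.    1.21 -1.24] grip 79.5 F [-1.1 -0.3 -0.4]
(np.float64(242.78462127319486), np.float64(162.0006399117911)) (np.float64(236.15451643516388), np.float64(203.75386573316277))
cap [233 153  19  19 248] [528.  -30.8] diam [40.7 38.3] all [36.8 36.4]
cap [227 195  18  19 240] [526.3 -29.9] diam [46.7 42.6] all [47.6 39.9]
flange [ 215  140   58   58 1549] [518.2 -29.1] enc 525.3995971679688 -29.76860809326172 76.32695007324219
```

View pics/end.png

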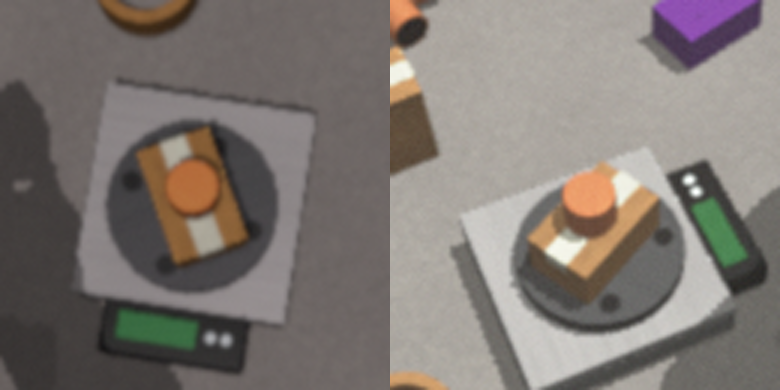

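The pile stands upright: the cap, closed end up, on the carton (left (192,187), right (590,200)), the carton on the flange, and the arm clear. Handing in.

```bash
python3 -c "
from plant import bot
print(bot.close_job())"
```

```text
the job is handed in; nothing more can be done
None
```

I stacked the flat cardboard carton on the flange on the scale, then the copper end cap closed end up on the carton. I handed the job in at about 16 s, with the gripper empty and well clear of the pile.

- **Last checks:** From the top camera, the flange is at about (525, -30) mm, the carton at (527, -30) and the cap at (528, -31). The scene camera puts the cap at (526, -30), within about 2 mm of that. Both pictures show the pile upright, and I moved nothing else.
- **Disagreements:** Early on, my colour measurement of the carton and flange failed in the scene camera because the background got in. I used the top camera for those two. After stacking, the flange's area centre is off because the carton hides part of it, so I used its outline circle instead.
- **Forces:** The wrist readings I saw were all under 10 N.

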